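# Clamp a carbon steerer tube with the ratchet knob

### The job

Stand the black carbon tube upright in the nest of the bench clamp, setting it down gently until it rests fully on the nest floor, and let it go. Then tighten the clamp's black knob clockwise until the jaw holds the tube and the ratchet slips, let it slip two to four clicks (15 degrees each) and no more, and let go of the knob. Do not press hard on the thin tube or disturb the other things on the bench.

Things in the scene. Friction and masses are not known exactly. Their poses are not given: they have to be found in the camera images.
- tube_mid (a point): centre (half-way up) of the black carbon tube: open, 28.6 mm outside diameter, 95 mm long, about 60 g, standing upright on the bench at first, its foot 47.5 mm below this point; z along it. It stands at one of three places, post and can at the other two. Its wall is thin: more than 30 N against the nest (floor or cheeks) damages it
- nest_floor (a point): middle of the nest floor of the fixed bench clamp, 16 mm above the bench, where the tube's foot is to rest. z up, y along the screw, from the knob to the rubber back pad. Clamp place and yaw vary. The tube, when centred, has 2 mm play each way in x, 4 mm to -y (jaw) and 1.5 to 7.5 mm to +y (pad)
- nest: the aluminium nest; origin on the bench 16 mm below nest_floor, same axes. Its two cheeks have inner faces at x = +-16.3 mm, are 12 mm thick, 24 mm long in y, tops 44 mm above the bench. The V jaw (-y side) and the back pad (+y side) reach 49 mm above the bench
- clamp: the fixed clamp, origin and axes as nest. Base plate 100 x 260 x 12 mm. Grey knob housing at y -152 to -78 mm, 70 mm wide, 62 mm high; grey block at y 45 to 75 mm, 48 mm high. The rubber back pad between it and the tube is set differently each time (face at y 15.8 to 21.8 mm, not measured) and stays put when clamping
- knob_grip (a point): grip point of the black ratchet knob, on its vertical axis, 115 mm from the nest on the clamp's -y side, 102 mm above the bench. The knob is an upright bar 42 mm long (this point's x), 14 mm thick (y), from 78 to 120 mm above the bench, on a 40 mm round foot. At first the bar lies along the clamp's x. Clockwise seen from above closes the jaw
- spindle: steel collar under the knob, 54 mm across, 62 to 70 mm above the bench; it turns with the knob and drives the jaw 3 mm per rad; when the ratchet slips it stands still while the knob turns on. A black line on it and a white line on the knob's top coincide until then. Origin on the axis at its underside, z up
- jaw_face (a point): foremost tube-touching line of the steel V jaw, 34 mm above the bench: at first 18.3 mm from the nest's middle, on the -y side. Screw drag is 0.125 N m; once the tube is held the moment rises until the ratchet slips at 0.22 N m and, while it is turned, stays there, without a bump at each click. The jaw goes 5.5 to 13 mm (1.8 to 4.3 rad) until the slip. Let go, the screw holds; anticlockwise loosens
- ratchet (a joint): slip of the knob relative to the steel collar below it, rad: 0 at the start, grows while the ratchet slips; one click is 15 degrees (0.26 rad). The knob's clockwise angle from its start is this plus jaw / 0.003
- jaw (a joint): travel of the V jaw towards the back pad, m: 0 at the start (fully open), grows as the knob is turned clockwise
- post_mid (a point): centre of a bystander: aluminium seat post offcut, 38 mm diameter, 60 mm high, standing
- can_mid (a point): centre of a bystander: small can, 48 mm diameter, 105 mm high, standing
- cog: bystander: steel ring cog lying flat, 84 mm across, 5 mm thick; origin at its underside
- driver: bystander: screwdriver lying on the bench; origin at its middle
- wrench: bystander: spanner lying on the bench; origin at its middle
- grease: bystander: grease jar, 70 mm diameter, 70 mm high; origin at its underside

How it is judged:
By the outcome, as a careful person would: the job done as asked, in the order asked, and still so for the second after the job is handed in, with the robot touching nothing.
It also fails if it takes over 72 s, if anything falls off the work surface, if the arm or the gripper's body presses on something with over 40 N, if the wrist force passes 120 N, or if a joint passes its speed limit or range.

### The arm

A 6-joint arm with a two-finger parallel gripper is mounted at the origin on the work surface. World frame = base frame: x ahead of the robot, y to its left, z up, the work surface at z = 0. Lengths are in m, angles in degrees, forces in N, time in s.
With the tool pointing down it reaches from about 0.375 to 0.825 m from the base axis. Payload 5.5 kg.
Tool frame: the origin (TCP) lies midway between the tips of the shut fingers; the grasp point (between the pads) lies 19 mm behind it; z points along the fingers, y is the line along which they close (so a half turn about z gives the same grasp; the last joint's range is limited). The gripper opens to 85 mm and grips with 20 to 120 N. Pads are 22 mm wide; open, the fingers measure 114 mm over their backs; the gripper's body (76 mm by 85 mm) begins 54 mm behind the grasp point. The pads swing forward as they close: fully open they stand 13 mm farther back than shut.
Start: joints at [-72.536, 17.962, -2.699, 69.339, 0, 90], TCP at [0.18, -0.572, 0.231] pointing down, gripper open.
Joint ranges: [-152.73, 152.73], [-39.44, 99.34], [-58.76, 71.6], [-118.89, 123.64], [-81.53, 83.1], [-180, 180]. Speed limits (degrees/s): [136.94, 136.94, 172.46, 180, 180, 180].

### API

Orientations are given as [roll, pitch, yaw] about the fixed x, y, z axes, in that order (R = Rz(yaw) Ry(pitch) Rx(roll)).
In Python, from cell import manip, cams gives the robot as it stands.
- The arm moves only by the tool step_arm, never from a script. Its argument "rows" is a list of rows, each a list of 7 numbers: the shift along the tool's x, y, z in mm, then the turn, a rotation vector about the tool's x, y, z in rad, then the finger opening in mm, from 0 to 85.4. In form: [[dx, dy, dz, rx, ry, rz, gripper], ...]. A call has 1 to 8 rows; each row shifts and turns the commanded pose from where the row before left it, along the tool's axes as they then stand; what a row does not reach is not made up. A row lasts 1/8 s, in which the tool goes at most 62.5 mm and 10.7 degrees, less where a joint would pass 70% of its speed; a pose out of reach is approached as far as the arm can. A call with a gripper value outside its range is refused whole. The fingers move at their own pace and stop on an object; "grip_force" is the grip in N (left out, the last holds). Time passes only in rows, so rows that do not move let the fingers close. It gives the time, the measured TCP pose, the force, the opening and the grip force at its end, in the units of the state.
- manip.read_state(): the state, without advancing time (a new reading comes with each control period).
- cams.read_camera(name): name is "side" or "top"; returns (picture, depth): 384x512x3 uint8, blue, green, red; 384x512 float32, m along the optical axis (not along the pixel's ray), 0 where there is no reading.
- cams.get_calibration(name): a dict with "camera_matrix" (3x3 intrinsics, pixels), "rvec" (rotation vector, rad) and "tvec" (3), from world to camera coordinates, as OpenCV has them. Camera axes: x right, y down, z forward; pixel columns grow to the right and rows downward; lengths in m; the calibration is good to about 2 mm. A picture is of the moment at which its call begins. get_calibration takes no time and is no camera call.
- manip.sign_off(): hands the job in; it is judged then, once.
The state is a dict: "clock": time; "joint_positions": joint angles; "qd": joint speeds; "joint_efforts": joint torques, N m; "position": TCP position; "orientation": TCP orientation; "ft_force": force on the tool from outside, world axes, zero at the start; "moment": the same for the moment, N m; "gripper_width": finger opening in m; "finger_force": force on a finger pad.
Only numpy, scipy, OpenCV 4.12 (cv2) and the standard library are available. Lean on these libraries where they do the work, as an engineer would, in place of code of your own. Each camera call takes 0.05 s, during which the arm holds its last target. There are 200 camera calls.

## Working session

There is one attempt and no reset: what is moved stays moved. The work goes in short steps, Python scripts to look and compute and a tool call to move; the robot and the scene stay as the last step left them, time stands still between calls to the robot, and variables do not carry over. Pictures are saved under pics/ and viewed, at most 10 in all, crops included, and the job is handed in when it is done.

Besides the shell and the picture viewer there is one more tool, called after "Request:" as name(argument=value, ...) on one line, values as JSON. step_arm: Moves the arm, as the interface text tells. Its arguments: {"type":"object","properties":{"rows":{"type":"array"},"grip_force":{"type":"number"}},"required":["rows"]}

```bash
mkdir -p pics; cat > h.py <<'E'
import numpy as np, cv2
from cell import manip, cams
def cal(n):
    c=cams.get_calibration(n); K=np.array(c["camera_matrix"],float); R=cv2.Rodrigues(np.array(c["rvec"],float))[0]; t=np.array(c["tvec"],float).ravel(); return K,R,t
def ray(n,u,v,z):
    K,R,t=cal(n); d=R.T@np.linalg.inv(K)@np.array([u,v,1.]); o=-R.T@t
    return o+d*(z-o[2])/d[2]
def cloud(n,D):
    K,R,t=cal(n); v,u=np.mgrid[:D.shape[0],:D.shape[1]]
    P=np.stack([(u-K[0,2])/K[0,0]*D,(v-K[1,2])/K[1,1]*D,D],-1)
    return (P-t)@R
def proj(n,p):
    K,R,t=cal(n); q=K@(R@np.array(p)+t); return q[:2]/q[2]
E
python3 - <<'E'
from h import *
for n in("side","top"):
    I,D=cams.read_camera(n); cv2.imwrite(f"pics/{n}0.png",I); np.save(f"{n}0.npy",D)
    K,R,t=cal(n); print(n,K[0,0],-R.T@t,R[2])
print(manip.read_state())
E
```

```text
side 431.73883413715873 [-0.1457664   0.68589034  0.79609988] [ 0.59356088 -0.57869697 -0.55928106]
top 440.93819832209334 [ 0.50055485 -0.05723433  1.33682429] [ 0.0682072   0.01537342 -0.99755272]
{'clock': 0.1, 'joint_positions': array([-7.25386398e+01,  1.80031346e+01, -2.75012845e+00,  6.93407048e+01,
       -1.09783357e-03,  8.99999855e+01]), 'qd': array([-0.01406356, -0.02236644, -0.02601322,  0.12409069,  0.03927615,
       -0.03408692]), 'joint_efforts': array([-6.85411851e-04, -5.40767241e+01,  3.40540516e+01,  1.11919388e-02,
        1.58293125e-05,  3.41445570e-06]), 'position': array([ 0.17986771, -0.57183297,  0.23047699]), 'orientation': array([-1.79906032e+02,  1.09780836e-03,  1.74613764e+01]), 'ft_force': array([ 0.47565848, -0.84672715, -0.00711461]), 'moment': array([-0.05352173, -0.00644381, -0.08455516]), 'finger_force': 0.0, 'gripper_width': 0.085539616038697}
```

View pics/top0.png

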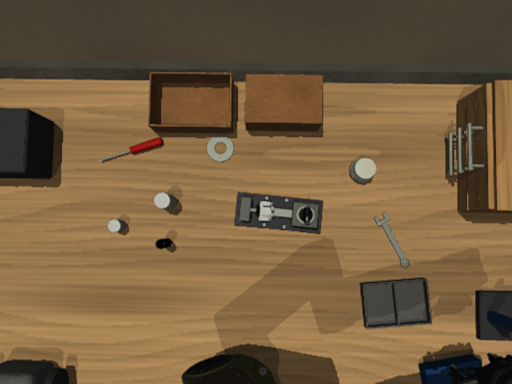

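View pics/side0.png

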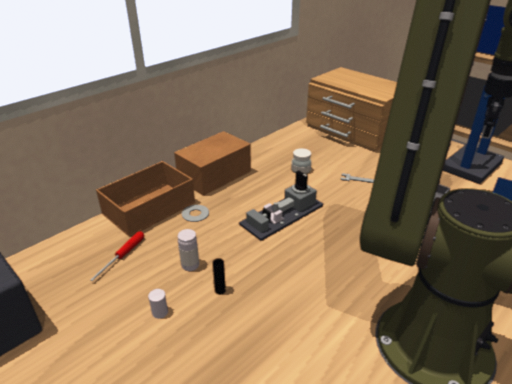

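The top view shows the tube at about (164,243), can at (163,201), post at (116,227), and clamp centred at (279,213) with nest near (267,212) and knob at (306,215). In the side view the tube is at (219,276), and the clamp runs from (243,225) to (320,200).

```bash
python3 - <<'E'
from h import *
I=cv2.imread("pics/top0.png"); D=np.load("top0.npy"); P=cloud("top",D)
print("bench z",np.median(P[250:270,190:210,2]))
def comp(lo,hi,box):
    u0,v0,u1,v1=box; Q=P[v0:v1,u0:u1].reshape(-1,3); m=(Q[:,2]>lo)&(Q[:,2]<hi); Q=Q[m]
    return Q
for nm,lo,hi,b in [("tube",.085,.11,(145,230,185,260)),("can",.095,.12,(145,180,185,215)),("post",.05,.075,(100,210,135,245)),("knobtop",.11,.13,(285,190,330,235)),("grease",.06,.08,(340,150,385,190)),("clamp>6mm",.006,.14,(225,180,335,245))]:
    Q=comp(lo,hi,b)
    r=cv2.minAreaRect(Q[:,:2].astype(np.float32)*1000); print(nm,len(Q),Q.mean(0).round(4),r)
# tube dark mask
g=I.max(2)
for nm,b,z,th in [("tube top",(150,234,180,254),.095,40)]:
    u0,v0,u1,v1=b; m=(g[v0:v1,u0:u1]<th); vs,us=np.nonzero(m); print(len(us),us.min()+u0,us.max()+u0,vs.min()+v0,vs.max()+v0)
# side tube
Is=cv2.imread("pics/side0.png"); m=(Is.max(2)<30); vs,us=np.nonzero(m[250:305,205:235]); print("side",us.min()+205,us.max()+205,vs.min()+250,vs.max()+250)
Ds=np.load("side0.npy");Ps=cloud("side",Ds); q=Ps[262:292,212:227].reshape(-1,3);q=q[(q[:,2]>.02)&(q[:,2]<.1)]
# circle fit with fixed r
from scipy.optimize import least_squares
k=m[262:292,212:227].ravel(); q=Ps[262:292,212:227].reshape(-1,3)[k]; q=q[(q[:,2]>.01)&(q[:,2]<.1)]
o=np.array([-.1458,.6859])
s=least_squares(lambda c:np.hypot(*(q[:,:2]-c).T)-.0143,q[:,:2].mean(0)+.01*np.array([.7,-.7]),loss="soft_l1",f_scale=.002);print("side tube fit",s.x)
c=I[170:250,220:340]; cv2.imwrite("pics/c1.png",cv2.resize(c,None,fx=6,fy=6,interpolation=cv2.INTER_CUBIC))
cv2.imwrite("pics/c2.png",cv2.resize(Is[140:245,230:340],None,fx=5,fy=5,interpolation=cv2.INTER_CUBIC))
E
```

```text
bench z -0.002145810016523808
tube 38 [0.445  0.2206 0.092 ] ((444.1302490234375, 220.4355926513672), (25.55307960510254, 27.91364860534668), 2.802340030670166)
can 202 [0.5672 0.2183 0.103 ] ((567.4998168945312, 218.1261444091797), (42.75811767578125, 42.81620788574219), 4.047995567321777)
post 138 [0.4933 0.3649 0.0572] ((493.38037109375, 365.4978942871094), (34.923858642578125, 35.06538391113281), 0.7793229818344116)
knobtop 78 [ 0.5346 -0.1878  0.1178] ((534.9542846679688, -188.00840759277344), (13.57831859588623, 41.6298828125), 84.5621109008789)
grease 361 [ 0.6716 -0.3586  0.0683] ((671.6281127929688, -359.197021484375), (59.44894027709961, 59.31986618041992), 42.48149490356445)
clamp>6mm 2789 [ 0.5405 -0.1135  0.0311] ((525.4671020507812, -121.36880493164062), (149.93849182128906, 279.73846435546875), 0.26996809244155884)
119 156 171 239 248
side 214 224 260 293
side tube fit [0.44437528 0.222167  ]
```

View pics/c1.png

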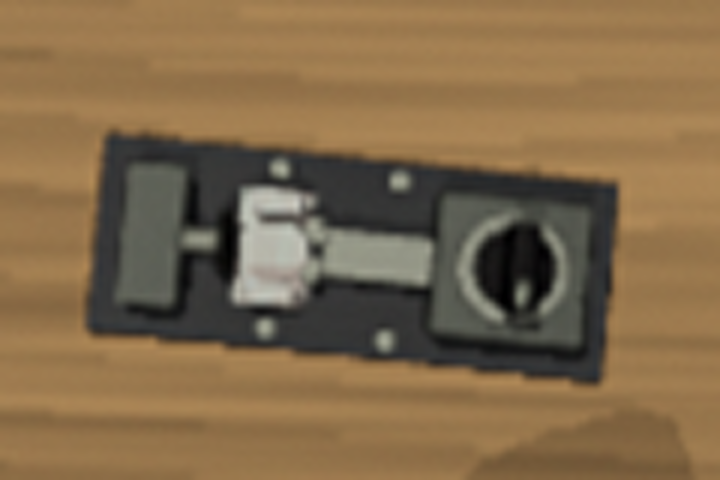

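View pics/c2.png

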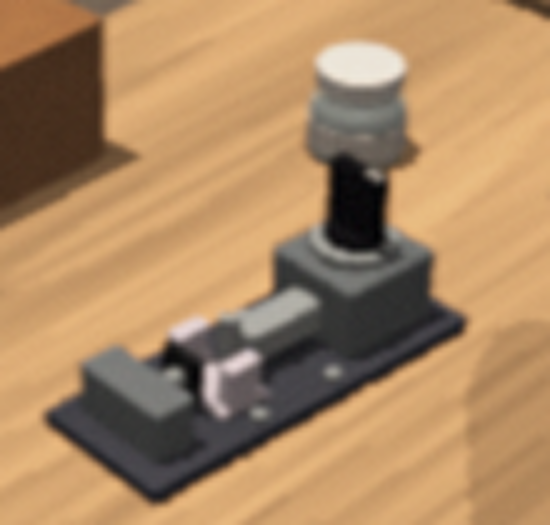

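The crop shows the plate corners at crop (108,132), (617,182), (601,383) and (88,332). Housing and knob are at right, with the white line pointing at the robot. Cheeks are at (273,245), jaw on the right side and block at left. The side crop shows the nest clear, with the grease jar well behind the knob.

```bash
python3 - <<'E'
from h import *
I=cv2.imread("pics/top0.png"); D=np.load("top0.npy"); P=cloud("top",D)
f=lambda x,y,z:ray("top",220+(x+.5)/6-.5,170+(y+.5)/6-.5,z)[:2]
pl=[f(*c,.012) for c in((108,132),(617,182),(601,383),(88,332))]
a=np.array(pl)*1000; print("plate",a.round(1),a.mean(0))
for p,q in((0,1),(3,2)): d=a[p]-a[q]; print(np.degrees(np.arctan2(-d[0],d[1])),np.hypot(*d))
# crop estimates
h=np.array([f(*c,.062) for c in((440,193),(592,207),(583,350),(428,338))])*1000
b=np.array([f(*c,.048) for c in((127,162),(187,165),(177,308),(117,303))])*1000
print("housing",h.mean(0),"block",b.mean(0))
reg=np.zeros(D.shape,bool); reg[180:245,225:335]=1
for nm,lo,hi in(("housing",.055,.066),("knob",.112,.13)):
    Q=P[reg&(P[...,2]>lo)&(P[...,2]<hi)]*1000; print(nm,len(Q),cv2.minAreaRect(Q[:,:2].astype(np.float32)))
m=reg&(P[...,2]>.038)&(P[...,2]<.054); Q=P[m]*1000
B=Q[Q[:,1]>0-20]; print("blk",len(B),cv2.minAreaRect(B[:,:2].astype(np.float32)))
w=(I.min(2)>150)&reg; w[:, :255]=0; w[:,275:]=0; vs,us=np.nonzero(w); print("cheeks px",us.min(),us.max(),vs.min(),vs.max())
K=[f(*c,.044) for c in((243,185),(315,190),(302,308),(232,303))]; K=np.array(K)*1000; print("nest cheeks",K.round(1),K.mean(0))
Is=cv2.imread("pics/side0.png");g=lambda x,y,z:ray("side",230+(x+.5)/5-.5,140+(y+.5)/5-.5,z)[:2]*1000
print("side plate",[g(*c,.012).round(1) for c in((47,415),(157,490),(466,318))])
print("side knob top",g(358,165,.12))
E
```

```text
plate [[ 600.5    9.2]
 [ 579.8 -246.2]
 [ 479.4 -239. ]
 [ 500.    17.1]] [ 539.93048022 -114.72985345]
-4.625134052800771 256.21257987835463
-4.601634460228589 256.9421634835479
housing [ 532.64249943 -188.41417946] block [548.09086483 -15.11902037]
housing 345 ((535.252685546875, -188.1195831298828), (74.89942932128906, 69.67848205566406), 85.35330963134766)
knob 75 ((534.877685546875, -188.0988006591797), (13.445419311523438, 41.63447952270508), 82.5846176147461)
blk 166 ((550.2123413085938, -7.907299995422363), (70.83527374267578, 20.840978622436523), 1.1188795566558838)
cheeks px 259 270 202 219
nest cheeks [[573.2 -59. ]
 [571.4 -94.3]
 [513.6 -88.9]
 [515.5 -54.7]] [543.41705659 -74.21951434]
side plate [array([595.4,  13.3]), array([502.1,  16.6]), array([ 480.5, -237.1])]
side knob top [ 536.57069577 -190.58560224]
```

Request:
step_arm(rows=[[0,0,0,0,0,-0.1482,85],[0,0,0,0,0,-0.1482,85],[0,0,0,0,0,-0.1482,85],[0,0,0,0,0,-0.1482,85],[0,0,0,0,0,-0.1482,85],[0,0,0,0,0,-0.1482,85],[0,0,0,0,0,-0.1482,85],[0,0,0,0,0,-0.1482,85]], grip_force=25)

```text
clock: 1.1
position: [0.18, -0.572, 0.2308]
orientation: [-180.0, -0.1, 85.7]
ft_force: [-0.0, 1.0, 1.1]
gripper_width: 0.0849
finger_force: 0.0
```

Request:
step_arm(rows=[[42.5,28,0,0,0,0,85],[42.5,28,0,0,0,0,85],[42.5,28,0,0,0,0,85],[42.5,28,0,0,0,0,85],[42.5,28,0,0,0,0,85],[42.5,28,0,0,0,0,85],[42.5,28,0,0,0,0,85],[42.5,28,0,0,0,0,85]])

```text
clock: 2.1
position: [0.4313, -0.2499, 0.2311]
orientation: [-180.0, -0.0, 85.4]
ft_force: [0.1, 0.2, -0.3]
gripper_width: 0.0848
finger_force: 0.0
```

Request:
step_arm(rows=[[58.8,-3.1,0,0,0,0,85],[58.8,-3.1,0,0,0,0,85],[58.8,-3.1,0,0,0,0,85],[58.8,-3.1,0,0,0,0,85],[58.8,-3.1,0,0,0,0,85],[58.8,-3.1,0,0,0,0,85],[58.8,-3.1,0,0,0,0,85],[58.8,-3.1,0,0,0,0,85]])

```text
clock: 3.1
position: [0.4433, 0.2213, 0.2312]
orientation: [180.0, 0.0, 85.4]
ft_force: [0.3, -0.9, 0.4]
gripper_width: 0.0851
finger_force: 0.0
```

Request:
step_arm(rows=[[0,0,30,0,0,0,85],[0,0,0,0,0,0,85]])

```text
clock: 3.35
position: [0.4416, 0.2192, 0.1991]
orientation: [-179.7, 0.2, 85.5]
ft_force: [-1.2, -0.3, 0.4]
gripper_width: 0.0847
finger_force: 0.0
```

```bash
python3 - <<'E'
from h import *
s=manip.read_state(); print(s["position"],s["orientation"],s["joint_positions"])
I,D=cams.read_camera("side"); cv2.imwrite("pics/side1.png",I); print(proj("side",s["position"]))
E
```

```text
[0.44160592 0.21916143 0.19908959] [-1.79749772e+02  1.60672042e-01  8.54824957e+01] [ 2.64006369e+01  7.69240078e+00 -1.99749739e+01  6.26298512e+01
 -9.26967216e-03  1.20918516e+02]
[216.87872725 227.13445431]
```

View pics/side1.png

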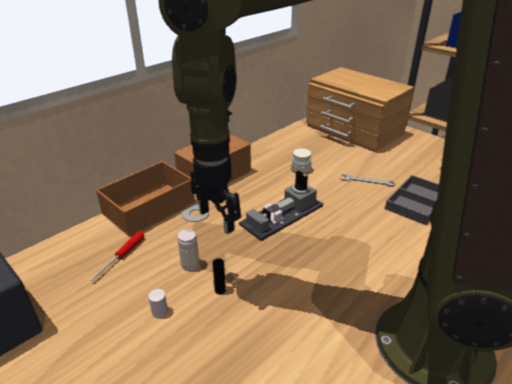

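Request:
step_arm(rows=[[0,0,30,0,0,0,85],[0,0,30,0,0,0,85],[0,0,30,0,0,0,85],[0,0,25,0,0,0,85],[0,0,20,0,0,0,85],[0,0,12,0,0,0,85],[0,0,0,0,0,0,85],[0,0,0,0,0,0,85]])

```text
clock: 4.4
position: [0.4445, 0.2195, 0.0553]
orientation: [179.9, -0.0, 85.4]
ft_force: [-0.7, -0.7, -0.2]
gripper_width: 0.085
finger_force: 0.0
```

```bash
python3 - <<'E'
from h import *
for i in range(4):
    s=manip.read_state(); print(s["clock"],s["position"],s["orientation"])
    I,D=cams.read_camera("side")
P=cloud("side",D); m=(I.max(2)<30)
q=P[272:292,212:227][m[272:292,212:227]];q=q[(q[:,2]>.0)&(q[:,2]<.1)];print(len(q),q.mean(0))
E
```

```text
4.4 [0.44453036 0.21954612 0.05528808] [ 1.79929048e+02 -4.00075798e-02  8.53640646e+01]
4.45 [0.4445438  0.2196985  0.05531875] [ 1.79920732e+02 -4.89144067e-02  8.53779213e+01]
4.5 [0.44445303 0.21970671 0.05523851] [ 1.79923416e+02 -4.58435647e-02  8.53821357e+01]
4.55 [0.44436257 0.21975826 0.05514323] [ 1.79926264e+02 -4.38092142e-02  8.53913249e+01]
196 [0.43432633 0.22891458 0.04360197]
```

Request:
step_arm(rows=[[1.5,0,2,0,0,0,85],[0,0,0,0,0,0,45],[0,0,0,0,0,0,32],[0,0,0,0,0,0,26],[0,0,0,0,0,0,24],[0,0,0,0,0,0,24],[0,0,0,0,0,0,24],[0,0,0,0,0,0,24]], grip_force=30)

```text
clock: 5.6
position: [0.4438, 0.2209, 0.0523]
orientation: [180.0, -0.0, 85.4]
ft_force: [-0.4, -0.2, 1.4]
gripper_width: 0.0278
finger_force: 30.6
```

Request:
step_arm(rows=[[0,0,-10,0,0,0,24],[0,0,-20,0,0,0,24],[0,0,-30,0,0,0,24],[0,0,-20,0,0,0,24],[0,0,-10,0,0,0,24]])

```text
clock: 6.22
position: [0.4445, 0.2213, 0.144]
orientation: [179.9, -0.1, 85.4]
ft_force: [-0.2, -0.2, -1.4]
gripper_width: 0.028
finger_force: 30.6
```

Request:
step_arm(rows=[[-36,15.4,0,0,0,0,24],[-36,15.4,0,0,0,0,24],[-36,15.4,0,0,0,0,24],[-36,15.4,0,0,0,0,24],[-36,15.4,0,0,0,0,24],[-36,15.4,0,0,0,0,24],[-36,15.4,0,0,0,0,24],[-34.8,15.7,0,0,0,0,24]])

```text
clock: 7.22
position: [0.5438, -0.0761, 0.142]
orientation: [-180.0, -0.0, 85.4]
ft_force: [-0.0, -0.4, -1.2]
gripper_width: 0.0277
finger_force: 30.5
```

Request:
step_arm(rows=[[0,0,15,0,0,0,24],[0,0,10,0,0,0,24],[0,0,0,0,0,0,24],[0,0,0,0,0,0,24]])

```text
clock: 7.72
position: [0.5437, -0.074, 0.1174]
orientation: [-180.0, -0.0, 85.5]
ft_force: [0.4, 0.6, -0.2]
gripper_width: 0.0281
finger_force: 30.5
```

```bash
python3 - <<'E'
from h import *
S=[]
for i in range(3):
    s=manip.read_state(); S.append(s["position"]); I,D=cams.read_camera("side")
print(np.mean(S,0),s["orientation"],s["ft_force"],s["gripper_width"])
np.save("side2.npy",D); cv2.imwrite("pics/side2.png",I)
c=I[160:250,230:330]; cv2.imwrite("pics/side2c.png",cv2.resize(c,None,fx=6,fy=6,interpolation=cv2.INTER_CUBIC))
I,D=cams.read_camera("top"); cv2.imwrite("pics/top2.png",I)
E
```

```text
[ 0.54391555 -0.07413782  0.11758219] [ 1.79957853e+02 -3.33354896e-04  8.54494080e+01] [-0.16581969 -0.61901299  0.21738361] 0.028063263527853308
```

View pics/side2c.png

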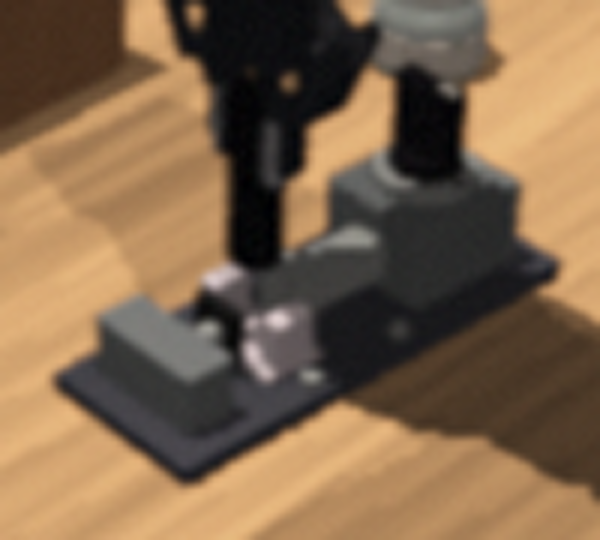

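```bash
python3 - <<'E'
from h import *
S=[cv2.imread(f"pics/side{i}.png") for i in(0,2)]
ox,oy=230,160
# tube columns in side2 at rows
for r in range(192,203,2):
    row=S[1][r,262:282].max(1); print(r,row)
# silhouette light cheeks in side0
I=S[0]; hsv=cv2.cvtColor(I,cv2.COLOR_BGR2HSV)
m=((I.min(2)>110)).astype(np.uint8); m[:200]=0;m[230:]=0;m[:,:255]=0;m[:,290:]=0
n,L,st,ce=cv2.connectedComponentsWithStats(m)
for i in range(1,n): print(st[i],ce[i])
th=np.radians(-4.63); X=np.array([np.cos(th),np.sin(th),0]);Y=np.array([-np.sin(th),np.cos(th),0]);Z=np.array([0,0,1.])
N=np.array([.5443,-.0736,0])
for sx in(1,-1):
    for x,y in((16.3,-12),(28.3,-12),(28.3,12),(16.3,12)):
        p=N+X*sx*x/1e3+Y*y/1e3+Z*.044; print("cheek",sx*x,y,((proj("side",p)-[ox,oy]+.5)*6-.5).round(1), ((proj("top",p)-[220,170]+.5)*6-.5).round(1))
T=np.array([.5439,-.0741,0]);
for z in(.066,.08,.1): print("tube axis",z,((proj("side",T+Z*z)-[ox,oy]+.5)*6-.5).round(1))
E
```

```text
192 [188 193 192 193 184 138  67  18   7   8   5   3   9   9  45 115 171 189
 188 186]
194 [192 191 188 190 186 141  68  19  10   7   9   6   4   5  43 116 167 183
 187 191]
196 [190 192 195 198 188 132  57  11   8   8  10   8   5   6  44 120 174 194
 198 200]
198 [195 193 194 195 185 130  52   8   7   5   6   8   6   7  49 127 181 201
 201 198]
200 [195 194 193 190 176 121  48   9   7  11   3   6   8   7  46 124 171 164
 140 118]
202 [188 183 181 180 175 132  64  16   4   8   9   9   6   7  38  95 110  84
  69  79]
[255 200  35  23 329] [266.93617021 206.91489362]
[271 210  11  14  72] [274.80555556 215.15277778]
[280 222   3   2   4] [281.   222.25]
[284 226   6   4  13] [287.30769231 228.15384615]
cheek 16.3 -12 [251.1 269.8] [299.4 213.8]
cheek 28.3 -12 [234.9 259.2] [301.8 189.4]
cheek 28.3 12 [198.8 277.6] [253.  184.6]
cheek 16.3 12 [214.9 288.4] [250.6 209. ]
cheek -16.3 -12 [296.  299.3] [293.  280.2]
cheek -28.3 -12 [312.9 310.4] [290.6 304.8]
cheek -28.3 12 [276.6 329.9] [241.6 299.9]
cheek -16.3 12 [259.7 318.5] [244.  275.4]
tube axis 0.066 [257.4 257.2]
tube axis 0.08 [258.  233.5]
tube axis 0.1 [258.7 199.2]
```

```bash
python3 - <<'E'
from h import *
th=np.radians(-4.63); X=np.array([np.cos(th),np.sin(th),0]);Y=np.array([-np.sin(th),np.cos(th),0]);Z=np.array([0,0,1.])
N=np.array([.5443,-.0736,0]); out=[]
for n,(u,v,w,h) in(("side",(250,185,50,54)),("top",(245,190,45,49))):
    f=8 if n=="side" else 8.9
    f=8; w,h=49,55
    I=cv2.imread(f"pics/{n}0.png")[v:v+h,u:u+w]; I=cv2.convertScaleAbs(cv2.resize(I,None,fx=f,fy=f,interpolation=cv2.INTER_CUBIC),alpha=1.2,beta=20)
    def d(c,z,col):
        p=[((proj(n,N+X*x/1e3+Y*y/1e3+Z*z)-[u,v]+.5)*f-.5) for x,y in c]; cv2.polylines(I,[np.int32(np.round(p))],True,col,1)
    for s in(1,-1): d([(s*16.3,-12),(s*28.3,-12),(s*28.3,12),(s*16.3,12)],.044,(0,0,255))
    d([(-35,45),(35,45),(35,75),(-35,75)],.048,(0,255,0))
    d([(-35,-152),(35,-152),(35,-78),(-35,-78)],.062,(255,255,0))
    out.append(I)
cv2.imwrite("pics/ov.png",np.hstack(out)); print(out[0].shape)
E
```

```text
(440, 392, 3)
```

View pics/ov.png

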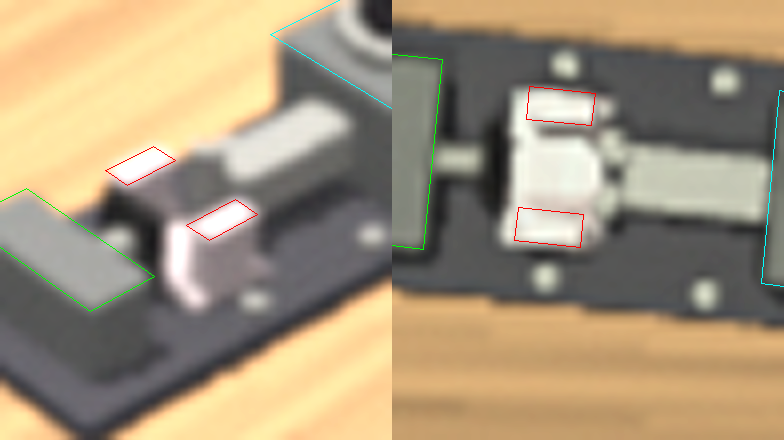

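The overlay shows predicted cheek outlines matching the images within about 1 mm in both views (side cheeks at (140,165) and (222,220), top cheeks at (560,106) and (548,227)). The tube appears about 1 mm towards +y of where I want it, so I'll shift by -1.2 mm and go down.

Request:
step_arm(rows=[[-1.2,0,6,0,0,0,24],[0,0,6,0,0,0,24],[0,0,3,0,0,0,24],[0,0,2,0,0,0,24],[0,0,2,0,0,0,24],[0,0,2,0,0,0,24],[0,0,1,0,0,0,24]])

```text
clock: 8.8
position: [0.5438, -0.0761, 0.0952]
orientation: [180.0, 0.0, 85.4]
ft_force: [0.2, 0.3, -1.6]
gripper_width: 0.028
finger_force: 30.5
```

Request:
step_arm(rows=[[0,0,1,0,0,0,24],[0,0,1,0,0,0,24],[0,0,1,0,0,0,24],[0,0,0,0,0,0,24]])

```text
clock: 9.3
position: [0.5437, -0.076, 0.0922]
orientation: [-180.0, -0.0, 85.4]
ft_force: [0.0, -0.1, -0.4]
gripper_width: 0.0281
finger_force: 30.5
```

Request:
step_arm(rows=[[0,0,2,0,0,0,24],[0,0,2,0,0,0,24],[0,0,2,0,0,0,24],[0,0,2,0,0,0,24],[0,0,2,0,0,0,24]])

```text
clock: 9.93
position: [0.5438, -0.076, 0.0821]
orientation: [-180.0, -0.0, 85.4]
ft_force: [0.3, -0.5, -0.7]
gripper_width: 0.0277
finger_force: 30.5
```

Request:
step_arm(rows=[[0,0,2,0,0,0,24],[0,0,2,0,0,0,24],[0,0,2,0,0,0,24],[0,0,2,0,0,0,24],[0,0,2,0,0,0,24]])

```text
clock: 10.55
position: [0.5438, -0.0761, 0.0722]
orientation: [180.0, -0.0, 85.4]
ft_force: [0.0, -0.0, -0.3]
gripper_width: 0.0276
finger_force: 30.5
```

Request:
step_arm(rows=[[0,0,1,0,0,0,24],[0,0,0.6,0,0,0,24],[0,0,0.6,0,0,0,24],[0,0,0,0,0,0,24]])

```text
clock: 11.05
position: [0.5438, -0.076, 0.0701]
orientation: [-180.0, -0.0, 85.4]
ft_force: [0.1, 0.4, 0.2]
gripper_width: 0.028
finger_force: 30.5
```

Request:
step_arm(rows=[[0,0,0.4,0,0,0,24],[0,0,0.4,0,0,0,24],[0,0,0.4,0,0,0,24],[0,0,0,0,0,0,24]])

```text
clock: 11.55
position: [0.5438, -0.076, 0.0689]
orientation: [-180.0, -0.0, 85.4]
ft_force: [0.4, -0.6, 0.0]
gripper_width: 0.0278
finger_force: 30.5
```

Request:
step_arm(rows=[[0,0,0.3,0,0,0,24],[0,0,0.3,0,0,0,24],[0,0,0,0,0,0,24]])

```text
clock: 11.92
position: [0.5438, -0.0761, 0.0683]
orientation: [180.0, -0.0, 85.4]
ft_force: [-0.7, -0.4, -0.4]
gripper_width: 0.0277
finger_force: 30.7
```

Request:
step_arm(rows=[[0,0,0.3,0,0,0,24],[0,0,0,0,0,0,24]])

```text
clock: 12.18
position: [0.5439, -0.0761, 0.0683]
orientation: [180.0, 0.0, 85.4]
ft_force: [-1.7, -0.2, 4.9]
gripper_width: 0.0276
finger_force: 31.0
```

Request:
step_arm(rows=[[0,0,0.3,0,0,0,24],[0,0,0,0,0,0,24]])

```text
clock: 12.42
position: [0.5439, -0.0761, 0.0683]
orientation: [180.0, 0.0, 85.4]
ft_force: [-2.1, 0.0, 7.3]
gripper_width: 0.0281
finger_force: 31.4
```

Request:
step_arm(rows=[[0,0,0.3,0,0,0,24],[0,0,0,0,0,0,24]])

```text
clock: 12.68
position: [0.5439, -0.0761, 0.0683]
orientation: [180.0, 0.0, 85.4]
ft_force: [-4.0, -0.3, 10.1]
gripper_width: 0.0278
finger_force: 31.7
```

Request:
step_arm(rows=[[0,0,-0.6,0,0,0,24],[0,0,0,0,0,0,30],[0,0,0,0,0,0,34],[0,0,0,0,0,0,45],[0,0,0,0,0,0,60],[0,0,0,0,0,0,60]])

```text
clock: 13.42
position: [0.5438, -0.0761, 0.068]
orientation: [-180.0, -0.0, 85.4]
ft_force: [0.9, 1.0, -0.2]
gripper_width: 0.0601
finger_force: 0.0
```

```bash
python3 - <<'E'
from h import *
s=manip.read_state(); print(s["position"],s["gripper_width"],s["ft_force"],s["joint_positions"])
I,D=cams.read_camera("side"); c=I[150:250,225:335]; cv2.imwrite("pics/side3c.png",cv2.resize(c,None,fx=6,fy=6,interpolation=cv2.INTER_CUBIC))
E
```

```text
[ 0.54378035 -0.07606225  0.06795363] 0.06009304282117266 [ 0.86450732  1.03208013 -0.22018419] [-7.96409000e+00  1.94757831e+01 -2.32694008e+01  4.72577163e+01
  2.32945951e-03  8.66444692e+01]
```

View pics/side3c.png

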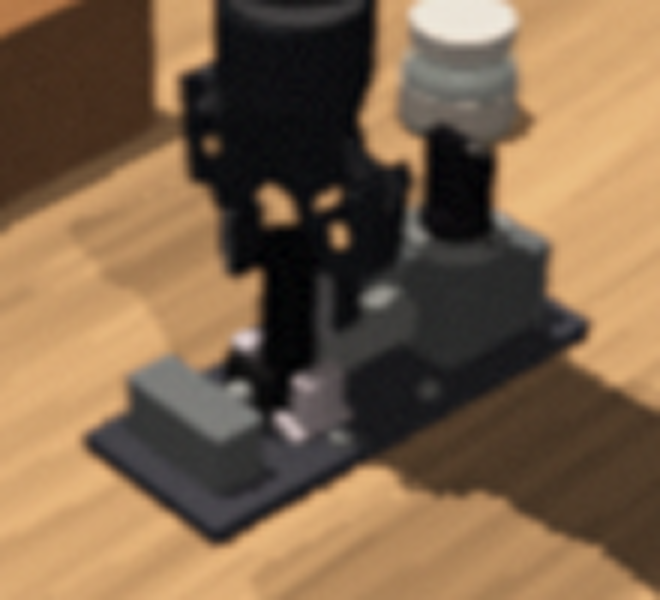

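The tube stands upright in the nest at crop (285,330), with the fingers open. Raising and going to the knob.

Request:
step_arm(rows=[[0,0,-10,0,0,0,70],[0,0,-20,0,0,0,70],[0,0,-30,0,0,0,70],[0,0,-25,0,0,0,70],[0,0,-10,0,0,0,70],[0,0,0,0,0,0,70]])

```text
clock: 14.22
position: [0.5443, -0.0761, 0.1637]
orientation: [179.9, 0.0, 85.4]
ft_force: [-0.2, 0.4, 0.9]
gripper_width: 0.07
finger_force: 0.0
```

Request:
step_arm(rows=[[-37.5,0.1,0,0,0,0,70],[-37.5,0.1,0,0,0,0,70],[-37.4,0.1,0,0,0,0,70],[0,0,0,0,0,-0.1571,70],[0,0,0,0,0,-0.1571,70],[0,0,0,0,0,-0.1571,70],[0,0,0,0,0,-0.1571,70],[0,0,0,0,0,-0.1571,70]])

```text
clock: 15.22
position: [0.5342, -0.1878, 0.1615]
orientation: [-179.9, -0.1, 130.7]
ft_force: [-0.4, 0.2, 0.2]
gripper_width: 0.0701
finger_force: 0.0
```

Request:
step_arm(rows=[[0,0,0,0,0,-0.1571,70],[0,0,0,0,0,-0.1571,70],[0,0,0,0,0,-0.1571,70],[0,0,0,0,0,-0.1571,70],[0,0,0,0,0,-0.1571,70],[0,0,0,0,0,0,70],[0,0,0,0,0,0,70]])

```text
clock: 16.1
position: [0.5346, -0.1879, 0.1622]
orientation: [180.0, -0.1, 175.3]
ft_force: [-0.1, -0.5, -0.1]
gripper_width: 0.0705
finger_force: 0.0
```

```bash
python3 - <<'E'
from h import *
s=manip.read_state(); print(s["position"],s["orientation"],s["ft_force"],s["moment"],s["joint_positions"])
I,D=cams.read_camera("side"); cv2.imwrite("pics/side4.png",I)
m=I.max(2)<35
for r in range(178,192,3): print(r,np.nonzero(m[r,285:320])[0]+285)
th=np.radians(-4.63); X=np.array([np.cos(th),np.sin(th),0]); k=np.array([.535,-.1882,0])
for z in(.078,.12): print([proj("side",k+X*d+np.array([0,0,z])) for d in(-.021,0,.021)])
# tube in nest
for r in range(190,206,4): print(r,I[r,262:284].max(1))
print([proj("side",[.5443,-.0736,z]) for z in(.06,.1)])
E
```

```text
[ 0.53462075 -0.18794281  0.1622304 ] [ 1.79979059e+02 -6.87362809e-02  1.75258145e+02] [-0.13557973 -0.45909712 -0.1072197 ] [0.01156304 0.02786081 0.01960334] [-1.93705225e+01  1.65586370e+01 -1.38118767e+01  5.97012830e+01
  2.90247873e-03 -1.46286565e+01]
178 [297 298 299 300 301 302 303 304 305 306]
181 [296 297 298 299 300 301 302 303 304 305]
184 [296 297 298 299 300 301 302 303 304 305]
187 [296 297 298 299 300 301 302 303 304 305 306]
190 [300 301 302]
[array([305.33483862, 187.76739439]), array([300.33121432, 184.88348669]), array([295.42883874, 182.05793508])]
[array([306.19566091, 175.90439561]), array([301.09182732, 173.09135681]), array([296.09313422, 170.33626744])]
190 [204 207 211 216 222 214 150  56   8   8   9   7   7   7   8  69 157 191
 197 195 193 182]
194 [223 221 220 220 225 218 151  53   3   8   6   7   5   7  16  83 167 191
 190 190 197 189]
198 [225 225 224 225 226 213 145  51   6  10   3  10   3   5  14  79 165 199
 202 198 188 159]
202 [219 213 212 211 208 179 108  35   8   7   7   6   9   4  17  66 135 159
 164 170 174 176]
[array([272.23738374, 204.1367976 ]), array([272.48330335, 192.80408222])]
```

Request:
step_arm(rows=[[0,0,20,0,0,0,70],[0,0,25,0,0,0,70],[0,0,20,0,0,0,70],[0,0,10,0,0,0,70],[0,0,0,0,0,0,40],[0,0,0,0,0,0,25],[0,0,0,0,0,0,16],[0,0,0,0,0,0,10]], grip_force=40)

```text
clock: 17.15
position: [0.5357, -0.1887, 0.0889]
orientation: [-179.9, 0.1, 175.4]
ft_force: [-0.5, -1.5, 4.2]
gripper_width: 0.0135
finger_force: 42.2
```

Request:
step_arm(rows=[[0,0,0,0,0,0,10],[0,0,0,0,0,0,10],[0,0,0,0,0,0,10]])

```text
clock: 17.52
position: [0.5357, -0.1887, 0.089]
orientation: [-179.9, 0.1, 175.4]
ft_force: [-1.3, -2.4, 6.0]
gripper_width: 0.0135
finger_force: 42.6
```

```bash
cat > st.py <<'E'
from h import *
s=manip.read_state(); print(round(s["clock"],2),s["position"].round(4),s["orientation"].round(2),"F",s["ft_force"].round(1),"M",s["moment"].round(3),"j6",s["joint_positions"][5].round(2),"tau",s["joint_efforts"][5].round(3),"w",round(s["gripper_width"],4),round(s["finger_force"],1))
E
python3 st.py
```

```text
17.52 [ 0.5357 -0.1887  0.089 ] [-1.7993e+02  9.0000e-02  1.7538e+02] F [-1.3 -2.4  6. ] M [-0.382  0.211 -0.082] j6 -14.77 tau -0.088 w 0.0135 42.6
```

Request:
step_arm(rows=[[0,0,-2,0,0,0,10],[0,0,0,0,0,0.1,10],[0,0,0,0,0,0.1,10],[0,0,0,0,0,0.1,10],[0,0,0,0,0,0.1,10]], grip_force=60)

```text
clock: 18.15
position: [0.5353, -0.1897, 0.0892]
orientation: [-179.8, 0.1, 152.3]
ft_force: [3.1, -7.3, -7.8]
gripper_width: 0.0132
finger_force: 60.2
```

```bash
python3 st.py
```

```text
18.15 [ 0.5353 -0.1897  0.0892] [-1.7984e+02  7.0000e-02  1.5228e+02] F [ 3.1 -7.3 -7.8] M [-1.643 -0.755  0.148] j6 8.31 tau -0.688 w 0.0132 60.2
```

Request:
step_arm(rows=[[0,0,0,0,0,0.15,10],[0,0,0,0,0,0.15,10],[0,0,0,0,0,0.15,10],[0,0,0,0,0,0.15,10],[0,0,0,0,0,0.15,10]])

```text
clock: 18.77
position: [0.5339, -0.191, 0.0892]
orientation: [-179.7, 0.3, 109.2]
ft_force: [-1.2, -12.0, -4.7]
gripper_width: 0.0129
finger_force: 60.6
```

```bash
python3 st.py
```

```text
18.77 [ 0.5339 -0.191   0.0892] [-179.73    0.27  109.17] F [ -1.2 -12.   -4.7] M [-2.452  0.299  0.19 ] j6 51.37 tau -1.099 w 0.0129 60.6
```

Request:
step_arm(rows=[[-1.2,-0.8,0,0,0,0,10],[-1.2,-0.8,0,0,0,0,10],[0,-0.4,0,0,0,0.15,10],[0,-0.4,0,0,0,0.15,10]])

```text
clock: 19.27
position: [0.5329, -0.1915, 0.0891]
orientation: [-179.9, 0.0, 92.1]
ft_force: [0.6, -4.7, -6.2]
gripper_width: 0.0129
finger_force: 60.4
```

```bash
python3 st.py
```

```text
19.27 [ 0.5329 -0.1915  0.0891] [-1.7991e+02  4.0000e-02  9.2060e+01] F [ 0.6 -4.7 -6.2] M [-0.983 -0.195  0.078] j6 68.22 tau -1.121 w 0.0129 60.4
```

Request:
step_arm(rows=[[-0.5,-0.3,0,0,0,0.1,10],[0,-0.3,0,0,0,0.1,10]])

```text
clock: 19.52
position: [0.5323, -0.1915, 0.0892]
orientation: [-179.9, 0.0, 80.7]
ft_force: [0.4, -3.2, -6.1]
gripper_width: 0.0131
finger_force: 60.5
```

```bash
python3 st.py
```

```text
19.52 [ 0.5323 -0.1915  0.0892] [-179.91    0.     80.71] F [ 0.4 -3.2 -6.1] M [-0.691 -0.198  0.118] j6 79.52 tau -0.703 w 0.0131 60.5
```

Request:
step_arm(rows=[[0,-0.3,0,0,0,0.1,10],[0,-0.3,0,0,0,0.1,10]])

```text
clock: 19.77
position: [0.5317, -0.1913, 0.0892]
orientation: [-179.9, 0.0, 69.2]
ft_force: [0.8, -3.3, -5.9]
gripper_width: 0.0132
finger_force: 60.5
```

```bash
python3 st.py
```

```text
19.77 [ 0.5317 -0.1913  0.0892] [-1.7991e+02  2.0000e-02  6.9250e+01] F [ 0.8 -3.3 -5.9] M [-0.661 -0.218  0.066] j6 90.98 tau -0.706 w 0.0132 60.5
```

Request:
step_arm(rows=[[0,-0.3,0,0,0,0.1,10],[0,-0.3,0,0,0,0.1,10]])

```text
clock: 20.02
position: [0.5312, -0.1911, 0.0892]
orientation: [-179.9, 0.0, 57.8]
ft_force: [1.0, -2.9, -6.5]
gripper_width: 0.0132
finger_force: 60.5
```

```bash
python3 st.py
```

```text
20.02 [ 0.5312 -0.1911  0.0892] [-1.7992e+02  4.0000e-02  5.7790e+01] F [ 1.  -2.9 -6.5] M [-0.739 -0.123  0.126] j6 102.43 tau -0.709 w 0.0132 60.5
```

Request:
step_arm(rows=[[0,-0.3,0,0,0,0.1,10],[0,-0.3,0,0,0,0.1,10]])

```text
clock: 20.27
position: [0.5307, -0.1908, 0.0892]
orientation: [-179.9, 0.1, 46.3]
ft_force: [0.5, -2.3, -6.0]
gripper_width: 0.0131
finger_force: 60.5
```

```bash
python3 st.py
```

```text
20.27 [ 0.5307 -0.1908  0.0892] [-1.7993e+02  6.0000e-02  4.6330e+01] F [ 0.5 -2.3 -6. ] M [-0.702 -0.231  0.096] j6 113.91 tau -0.711 w 0.0131 60.5
```

Request:
step_arm(rows=[[0,-0.3,0,0,0,0.1,10],[0,-0.3,0,0,0,0.1,10]])

```text
clock: 20.52
position: [0.5303, -0.1903, 0.0892]
orientation: [-179.9, 0.1, 34.9]
ft_force: [0.7, -3.6, -6.6]
gripper_width: 0.0135
finger_force: 60.5
```

```bash
python3 st.py
```

```text
20.52 [ 0.5303 -0.1903  0.0892] [-1.7994e+02  6.0000e-02  3.4870e+01] F [ 0.7 -3.6 -6.6] M [-0.676 -0.155  0.183] j6 125.4 tau -0.712 w 0.0135 60.5
```

Request:
step_arm(rows=[[0,-0.3,0,0,0,0.1,10],[0,-0.3,0,0,0,0.1,10]])

```text
clock: 20.78
position: [0.53, -0.1898, 0.0892]
orientation: [-180.0, 0.1, 23.4]
ft_force: [1.4, -2.5, -6.0]
gripper_width: 0.0132
finger_force: 60.5
```

```bash
python3 st.py
```

```text
20.77 [ 0.53   -0.1898  0.0892] [-1.7996e+02  8.0000e-02  2.3410e+01] F [ 1.4 -2.5 -6. ] M [-0.68  -0.216  0.104] j6 136.9 tau -0.714 w 0.0132 60.5
```

Request:
step_arm(rows=[[0,-0.3,0,0,0,0.1,10],[0,-0.3,0,0,0,0.1,10]])

```text
clock: 21.02
position: [0.5298, -0.1893, 0.0891]
orientation: [-180.0, 0.1, 12.0]
ft_force: [0.5, -3.2, -5.8]
gripper_width: 0.0132
finger_force: 60.5
```

```bash
python3 st.py
```

```text
21.02 [ 0.5298 -0.1893  0.0891] [-1.7997e+02  8.0000e-02  1.1950e+01] F [ 0.5 -3.2 -5.8] M [-0.689 -0.23   0.133] j6 148.4 tau -0.714 w 0.0132 60.5
```

Request:
step_arm(rows=[[0,-0.3,0,0,0,0.1,10],[0,-0.3,0,0,0,0.1,10]])

```text
clock: 21.28
position: [0.5297, -0.1887, 0.0891]
orientation: [-180.0, 0.1, 0.5]
ft_force: [0.6, -2.9, -6.1]
gripper_width: 0.0132
finger_force: 60.5
```

```bash
python3 st.py
```

```text
21.27 [ 0.5297 -0.1887  0.0891] [-1.7999e+02  9.0000e-02  4.9000e-01] F [ 0.6 -2.9 -6.1] M [-0.664 -0.188  0.108] j6 159.92 tau -0.715 w 0.0132 60.5
```

Request:
step_arm(rows=[[0,-0.3,0,0,0,0.1,10],[0,-0.3,0,0,0,0.1,10]])

```text
clock: 21.52
position: [0.5297, -0.1881, 0.0892]
orientation: [180.0, 0.1, -11.0]
ft_force: [0.8, -2.8, -6.6]
gripper_width: 0.0131
finger_force: 60.5
```

```bash
python3 st.py
```

```text
21.52 [ 0.5297 -0.1881  0.0892] [ 1.7999e+02  9.0000e-02 -1.0970e+01] F [ 0.8 -2.8 -6.6] M [-0.661 -0.2    0.173] j6 171.43 tau -0.714 w 0.0131 60.5
```

Request:
step_arm(rows=[[0,0,0,0,0,0,20],[0,0,0,0,0,0,40],[0,0,0,0,0,0,76],[3,0,0,0,0,0,76],[0,0,0,0,0,0,76],[0,0,0,0,0,0,76]])

```text
clock: 22.28
position: [0.5333, -0.1888, 0.09]
orientation: [-180.0, 0.0, -10.8]
ft_force: [0.4, -0.4, 0.0]
gripper_width: 0.0759
finger_force: 0.0
```

```bash
python3 st.py
```

```text
22.27 [ 0.5333 -0.1888  0.09  ] [-180.     0.   -10.8] F [ 0.4 -0.4  0. ] M [-0.007  0.025 -0.007] j6 171.31 tau -0.002 w 0.0759 0.0
```

Request:
step_arm(rows=[[0,0,0,0,0,-0.1571,76],[0,0,0,0,0,-0.1571,76],[0,0,0,0,0,-0.1571,76],[0,0,0,0,0,-0.1571,76],[0,0,0,0,0,-0.1571,76],[0,0,0,0,0,-0.1571,76],[0,0,0,0,0,-0.1571,76],[0,0,0,0,0,-0.1571,76]])

```text
clock: 23.28
position: [0.5332, -0.1888, 0.09]
orientation: [-180.0, 0.0, 61.5]
ft_force: [0.2, 0.3, -0.6]
gripper_width: 0.0761
finger_force: 0.0
```

Request:
step_arm(rows=[[0,0,0,0,0,-0.1571,76],[0,0,0,0,0,-0.1571,76],[0,0,0,0,0,-0.1571,76],[0,0,0,0,0,-0.1571,76],[0,0,0,0,0,-0.1571,76],[0,0,0,0,0,-0.1571,76],[0,0,0,0,0,-0.1571,76],[0,0,0,0,0,-0.1571,76]])

```text
clock: 24.28
position: [0.5333, -0.1888, 0.09]
orientation: [-180.0, -0.0, 133.5]
ft_force: [-0.4, 0.2, -0.6]
gripper_width: 0.0763
finger_force: 0.0
```

Request:
step_arm(rows=[[0,0,0,0,0,-0.1571,76],[0,0,0,0,0,-0.1571,76],[0,0,0,0,0,-0.1571,76],[0,0,0,0,0,-0.1571,76],[0,0,0,0,0,0,76],[0,0,0,0,0,0,76]])

```text
clock: 25.02
position: [0.5333, -0.1888, 0.09]
orientation: [180.0, -0.0, 169.1]
ft_force: [0.2, 0.1, -0.6]
gripper_width: 0.0761
finger_force: 0.0
```

```bash
python3 st.py
```

```text
25.02 [ 0.5333 -0.1888  0.09  ] [180.    -0.   169.07] F [ 0.2  0.1 -0.6] M [ 0.025  0.016 -0.006] j6 -8.56 tau -0.001 w 0.0761 0.0
```

Request:
step_arm(rows=[[0.6,0.3,0,0,0,0,50],[0,0,0,0,0,0,30],[0,0,0,0,0,0,18],[0,0,0,0,0,0,10],[0,0,0,0,0,0,10],[0,0,0,0,0,0,10],[0,0,0,0,0,0,10]])

```text
clock: 25.9
position: [0.5328, -0.1885, 0.0902]
orientation: [-180.0, 0.0, 169.2]
ft_force: [-1.2, -0.8, 2.3]
gripper_width: 0.0129
finger_force: 58.7
```

```bash
python3 st.py
```

```text
25.9 [ 0.5328 -0.1885  0.0902] [-1.7998e+02  1.0000e-02  1.6921e+02] F [-1.2 -0.8  2.3] M [-0.222  0.309 -0.057] j6 -8.69 tau -0.07 w 0.0129 58.7
```

Request:
step_arm(rows=[[0,0,0,0,0,0.1,10],[0,0,0,0,0,0.1,10]])

```text
clock: 26.15
position: [0.5328, -0.1886, 0.0902]
orientation: [-180.0, 0.0, 157.6]
ft_force: [-1.4, -1.0, 2.9]
gripper_width: 0.0129
finger_force: 58.7
```

```bash
python3 st.py
```

```text
26.15 [ 0.5328 -0.1886  0.0902] [-1.7998e+02  1.0000e-02  1.5759e+02] F [-1.4 -1.   2.9] M [-0.274  0.322  0.163] j6 2.94 tau -0.668 w 0.0129 58.7
```

Request:
step_arm(rows=[[0,0,0,0,0,0.1,10],[0,0,0,0,0,0.1,10]])

```text
clock: 26.4
position: [0.5328, -0.1886, 0.0902]
orientation: [-180.0, 0.0, 146.1]
ft_force: [-1.2, -1.6, 2.7]
gripper_width: 0.0132
finger_force: 58.7
```

```bash
python3 st.py
```

```text
26.4 [ 0.5328 -0.1886  0.0902] [-1.7998e+02  2.0000e-02  1.4614e+02] F [-1.2 -1.6  2.7] M [-0.243  0.326  0.263] j6 14.39 tau -0.608 w 0.0132 58.7
```

```bash
cat > av.py <<'E'
from h import *
L=[]
for i in range(8):
    s=manip.read_state(); L.append([s["moment"][2],s["joint_efforts"][5]]); I,D=cams.read_camera("side" if i else "top")
    if i==0: T=I
print(np.round(L,3).T, np.mean(L,0), s["joint_positions"][5])
cv2.imwrite("pics/k_side.png",I); cv2.imwrite("pics/k_top.png",T)
E
python3 av.py
```

```text
[[ 0.263  0.004 -0.071 -0.005 -0.001  0.01   0.033  0.084]
 [-0.608  0.107  0.493  0.148  0.013  0.008  0.039  0.051]] [0.03955511 0.03138027] 14.167724876580884
```

Request:
step_arm(rows=[[0,0,0,0,0,0.06,10]])

```text
clock: 26.92
position: [0.5328, -0.1886, 0.0901]
orientation: [-180.0, 0.0, 142.8]
ft_force: [-1.2, -3.0, 4.9]
gripper_width: 0.0127
finger_force: 58.9
```

```bash
python3 st.py
```

```text
26.93 [ 0.5328 -0.1886  0.0901] [-1.7998e+02  2.0000e-02  1.4283e+02] F [-1.2 -3.   4.9] M [-0.398  0.387  0.205] j6 17.69 tau -0.425 w 0.0127 58.9
```

Request:
step_arm(rows=[[0,0,0,0,0,0.06,10]])

```text
clock: 27.05
position: [0.5328, -0.1886, 0.0901]
orientation: [-180.0, 0.0, 139.4]
ft_force: [-1.6, -1.9, 4.0]
gripper_width: 0.0129
finger_force: 58.9
```

```bash
python3 st.py
```

```text
27.05 [ 0.5328 -0.1886  0.0901] [-1.7998e+02  2.0000e-02  1.3936e+02] F [-1.6 -1.9  4. ] M [-0.42   0.388  0.203] j6 21.16 tau -0.28 w 0.0129 58.9
```

Request:
step_arm(rows=[[0,0,0,0,0,0.06,10]])

```text
clock: 27.18
position: [0.5328, -0.1886, 0.0901]
orientation: [-180.0, 0.0, 135.9]
ft_force: [-1.7, -1.5, 3.9]
gripper_width: 0.0135
finger_force: 58.9
```

```bash
python3 st.py
```

```text
27.18 [ 0.5328 -0.1886  0.0901] [-1.7998e+02  2.0000e-02  1.3593e+02] F [-1.7 -1.5  3.9] M [-0.392  0.357  0.233] j6 24.6 tau -0.277 w 0.0135 58.9
```

Request:
step_arm(rows=[[0,0,0,0,0,0.08,10],[0,0,0,0,0,0.08,10]])

```text
clock: 27.42
position: [0.5328, -0.1886, 0.0901]
orientation: [-180.0, 0.0, 126.7]
ft_force: [-1.9, -1.7, 4.3]
gripper_width: 0.0133
finger_force: 58.9
```

```bash
python3 st.py
```

```text
27.43 [ 0.5328 -0.1886  0.0901] [-1.7999e+02  2.0000e-02  1.2673e+02] F [-1.9 -1.7  4.3] M [-0.472  0.37   0.21 ] j6 33.8 tau -0.443 w 0.0133 58.9
```

Request:
step_arm(rows=[[0,0,0,0,0,0.08,10],[0,0,0,0,0,0.07,10]])

```text
clock: 27.68
position: [0.5328, -0.1886, 0.0901]
orientation: [-180.0, 0.0, 118.1]
ft_force: [-1.0, -2.0, 4.8]
gripper_width: 0.0128
finger_force: 58.9
```

```bash
python3 st.py
```

```text
27.68 [ 0.5328 -0.1886  0.0901] [-1.7999e+02  3.0000e-02  1.1814e+02] F [-1.  -2.   4.8] M [-0.475  0.378  0.198] j6 42.38 tau -0.335 w 0.0128 58.9
```

Request:
step_arm(rows=[[0,0,0,0,0,0.06,10],[0,0,0,0,0,0.06,10],[0,0,0,0,0,0,10]])

```text
clock: 28.05
position: [0.5328, -0.1886, 0.0902]
orientation: [-180.0, 0.0, 111.4]
ft_force: [-1.5, -1.2, 4.3]
gripper_width: 0.0131
finger_force: 59.0
```

Request:
step_arm(rows=[[0,0,0,0,0,0,18],[0,0,0,0,0,0,40],[0,0,0,0,0,0,70],[0,0,0,0,0,0,70],[0,0,-15,0,0,0,70],[0,0,-25,0,0,0,70],[0,0,-30,0,0,0,70],[0,0,-30,0,0,0,70]])

```text
clock: 29.05
position: [0.5329, -0.1884, 0.1921]
orientation: [180.0, 0.0, 111.4]
ft_force: [0.1, 0.7, 0.0]
gripper_width: 0.07
finger_force: 0.0
```

Request:
step_arm(rows=[[-30,-33,-10,0,0,0,70],[-30,-33,-10,0,0,0,70],[-30,-33,0,0,0,0,70],[-30,-33,0,0,0,0,70],[-30,-33,0,0,0,0,70],[0,0,0,0,0,0,70]])

```text
clock: 29.8
position: [0.4325, -0.3907, 0.2111]
orientation: [180.0, 0.1, 111.1]
ft_force: [-0.6, 0.8, 1.1]
gripper_width: 0.0701
finger_force: 0.0
```

```bash
python3 - <<'E'
from h import *
st=0;A=[]
for n in("top","side"):
    I=np.mean([cams.read_camera(n)[0].astype(float) for _ in range(6)],0)
    np.save(f"fin_{n}.npy",I)
    c=proj(n,[.534,-.1884,.09]).astype(int); w=17 if n=="top" else 20
    k=I[c[1]-w-4:c[1]+w-4,c[0]-w:c[0]+w].astype(np.uint8); k=cv2.convertScaleAbs(k,alpha=1.6,beta=25)
    A.append(cv2.resize(k,(400,400),interpolation=cv2.INTER_CUBIC)); print(n,c,w)
    cv2.imwrite(f"pics/fin_{n}.png",I.astype(np.uint8))
cv2.imwrite("pics/fink.png",np.hstack(A))
E
```

```text
top [305 214] 17
side [300 181] 20
```

View pics/fink.png

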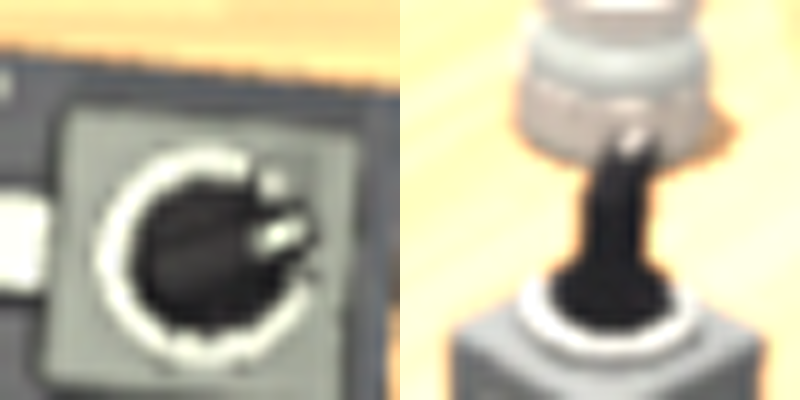

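The top crop shows the knob's white line pointing right at about (285,233). The gap left by the collar's black line is at about (262,170), so the ratchet has slipped some 35–40°. I'll measure it on the circles.

```bash
python3 - <<'E'
from h import *
def prof(I,r,z,c=(.5335,-.1884)):
    a=np.arange(-180,180,5); p=np.array([proj("top",[c[0]+r*np.cos(np.radians(t)),c[1]+r*np.sin(np.radians(t)),z]) for t in a],np.float32)
    return a,cv2.remap(I.max(2).astype(np.float32),p[:,0].copy(),p[:,1].copy(),cv2.INTER_LINEAR)
F=np.load("fin_top.npy"); S=cv2.imread("pics/top0.png").astype(float)
for r in(.0225,.0245):
    for nm,I in(("start",S),("fin",F)):
        for c in((.5335,-.1884),(.535,-.188)):
            a,v=prof(I,r,.07,c); print(nm,r,c); print(" ".join(f"{x}:{int(y)}" for x,y in zip(a,v) if (y<130)))
for nm,I in(("start",S),("fin",F)):
    for r in(.012,.016):
        a,v=prof(I,r,.12,(.535,-.188)); k=v>60; print("knob",nm,r," ".join(f"{x}:{int(y)}" for x,y in zip(a[k],v[k])))
E
```

```text
start 0.0225 (0.5335, -0.1884)
-180:40 -175:45 -170:51 -165:52 -160:52 -155:52 -150:60 -145:89 -140:121 -135:123 -130:126 -125:118 -120:120 -115:128 -110:126 -105:124 -100:119 -95:118 -90:118 -85:118 -80:112 -75:108 -70:112 -65:118 -60:117 -55:109 -50:111 -45:104 -40:83 -35:57 -30:27 -25:31 -20:35 -15:40 -10:47 -5:56 0:66 5:88 10:107 15:125 30:127 35:129 165:129 170:89 175:54
start 0.0225 (0.535, -0.188)
-180:35 -175:38 -170:48 -165:49 -160:43 -155:35 -150:47 -145:68 -140:96 -135:100 -130:99 -125:93 -120:98 -115:114 -110:114 -105:108 -100:107 -95:107 -90:110 -85:108 -80:107 -75:112 -70:118 -65:128 -60:119 -55:117 -50:126 -45:102 -40:85 -35:56 -30:39 -25:42 -20:49 -15:57 -10:68 -5:82 0:92 5:111 10:121 15:127 165:112 170:85 175:49
fin 0.0225 (0.5335, -0.1884)
-180:127 -175:129 -135:128 -125:123 -120:117 -115:108 -110:89 -105:76 -100:61 -95:51 -90:40 -85:25 -80:59 -75:92 -70:117 -65:87 -60:55 -55:38 -50:58 -45:83 -40:93 -35:75 -30:47 -25:82 -20:113 -15:126 -10:128 0:126 5:125 10:128 155:122 160:129
fin 0.0225 (0.535, -0.188)
-180:117 -175:115 -170:121 -165:128 -160:127 -155:123 -150:112
[... 1077 characters left out ...]
80:53 -75:75 -70:92 -65:72 -60:49 -55:46 -50:74 -45:102 -40:112 -35:101 -30:75 -25:91 150:128 155:124 160:117 165:125
fin 0.0245 (0.535, -0.188)
-120:123 -115:112 -110:102 -105:80 -100:62 -95:58 -90:46 -85:51 -80:69 -75:94 -70:77 -65:54 -60:41 -55:67 -50:92 -45:117 -40:104 -35:89 -30:78 -25:103 10:129 15:129 40:127 45:127 50:128 55:127 60:126 65:129<stdin>:9: DeprecationWarning: Conversion of an array with ndim > 0 to a scalar is deprecated, and will error in future. Ensure you extract a single element from your array before performing this operation. (Deprecated NumPy 1.25.)
Traceback (most recent call last):
IndexError: too many indices for array: array is 1-dimensional, but 2 were indexed
```

```bash
python3 - <<'E'
from h import *
A=[cv2.resize(cv2.imread(f"pics/fin_{n}.png")[v:v+80,u:u+80],(400,400),interpolation=cv2.INTER_CUBIC) for n,u,v in(("side",235,160),("top",240,170))]
cv2.imwrite("pics/finc.png",np.hstack(A))
E
```

```text
(no output)
```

View pics/finc.png

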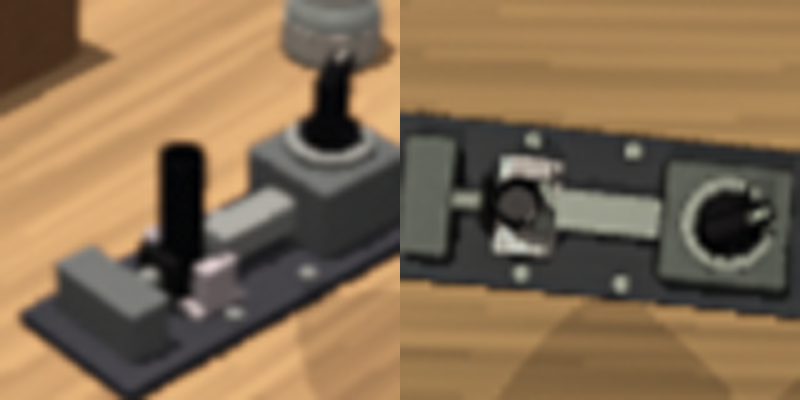

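The tube stands upright at (182,215) in the side crop, held between jaw and pad, and the robot is clear of everything.

```bash
python3 -c "
from cell import manip; print(manip.sign_off())"
```

```text
the job is handed in; nothing more can be done
None
```

The tube is upright on the nest floor and clamped, the ratchet slipped about 38–41° (roughly 2.5 clicks, measured from the images), and the knob was let go with the arm clear; the job is handed in.

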